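Set the sliding shelf stop in the catch by the salt cellar

TASK

Push the steel shelf stop along its rail, towards the end of the shelf where the glass salt cellar stands, until you feel it ride over the first ridge and drop fully into the catch there, then take the hand away so that it stays put. Only push it with the fingers, gently: do not grip it or lift it. Leave the salt cellar, the jigger, the switch plate and the two hooks standing where they are.

Things in the scene. Friction and masses are not known exactly. Their poses are not given: they have to be found in the camera images.
- shelf: White steel shelf deck, fixed, on low legs, 290 (x) by 620 mm (y). Origin on the counter under it; deck spans x -135 to +155 mm, y +-310 mm, its surface 60 mm above the origin; back edge 75 mm. y runs along the shelf, x away from the robot. An aluminium rail, 18 mm wide, runs along y at x = -70 mm, its top 72 mm above the origin, with end blocks (78 mm) at y = +-255 mm.
- stop: Shelf stop: steel block straddling the rail, 40 mm across it, 60 mm along it. Origin on the rail's top, mid-block; axes as the shelf's. Its upright flat ends, 30 mm either way in y, are solid 14 to 50 mm above the rail's top; a 3 mm back plate rises to 58 mm. 0.3 to 0.5 kg, friction about 1.5 N; passing a catch's inner ridge takes about 9 N, its outer one about 15 N. A sprung roller under its middle drops into a catch.
- stop_top (a point): Centre of the top of the stop's block, 50 mm above the stop's origin.
- stop_slide (a joint): Position of the stop along the rail in m: the shelf's y of the stop's middle; range -0.215 to +0.215.
- stop_lift (a joint): How far the stop's block is lifted off the rail in m: 0 when it sits on it; only its own weight holds it down, and pushing it along the rail does not raise it.
- stop_latch (a joint): How far the sprung roller hidden under the stop's middle is pushed up in m: 0 between catches and when seated in one, 0.003 on an inner ridge's crest, 0.0045 on an outer one's. The spring presses it down with about 4.5 N.
- catch_left: Dark steel clip on the rail in the shelf's +y half, 26 mm across and 34 mm along it, fixed. Origin on the rail's top, mid-seat; axes as the shelf's. Two round ridges cross it: inner (nearer the shelf's middle) 3 mm proud, crest 9.5 mm from the origin; outer 4.5 mm proud, crest 11.5 mm from it. The stop is seated when its middle is over this origin (up to about 2.5 mm of play either way).
- catch_right: The same clip, mirrored, on the shelf's -y half.
- cellar: Round glass salt cellar with a hinged wooden lid, 68 mm across, 62 mm tall to the lid's knob. Loose, origin at the middle of its underside. It stands behind the rail on either the +y or the -y half of the shelf.
- jigger: Stainless jigger (two cones end to end), 48 mm across, 80 mm tall, loose, standing on the other half of the shelf. Origin at the middle of its underside.
- switch_plate: Blue plastic toggle switch plate lying on the deck, 75 by 118 by 6 mm, toggle 22 mm high. Loose, origin at the middle of its underside.
- hook_a: Round black magnetic hook, 32 mm across, 35 mm tall with its hook, lying at the back of the deck's +y end. Loose, origin at the middle of its underside.
- hook_b: The same hook at the back of the deck's -y end.
Mind the look-alikes: they are no part of the job. What is shaped like the hook_b but yellow is not meant. Several things have the shape of the switch_plate; the one meant has the colours described above.

How it is judged:
By the outcome, as a careful person would: the job done as asked, in the order asked, and still so for the second after the job is handed in, with the robot touching nothing.
It also fails if it takes over 42 s, if anything falls off the work surface, if the arm or the gripper's body presses on something with over 40 N, if the wrist force passes 120 N, or if a joint passes its speed limit or range.

ROBOT

A 6-joint arm with a two-finger parallel gripper is mounted at the origin on the work surface. World frame = base frame: x ahead of the robot, y to its left, z up, the work surface at z = 0. Lengths are in m, angles in rad, forces in N, time in s.
With the tool pointing down it reaches from about 0.225 to 0.725 m from the base axis. Payload 3.1 kg.
Tool frame: the origin (TCP) lies at the very end of the fingers, on their centre line; the grasp point (between the pads) lies 19 mm behind it; z points along the fingers, y is the direction in which the jaws open and shut (so a half turn about z gives the same grasp; the last joint's range is limited). The gripper opens to 85 mm and grips with 20 to 120 N. Pads are 22 mm wide; open, the fingers measure 114 mm over their backs; the gripper's body (76 mm by 85 mm) begins 54 mm behind the grasp point. The pads swing forward as they close: fully open they stand 13 mm farther back than shut.
Start: joints at [-1.463, 0.048, 0.099, 1.622, 0, 1.443], TCP at [0.123, -0.51, 0.231] pointing down, gripper open.
Joint ranges: [-2.91, 2.91], [-0.99, 1.94], [-1.21, 1.42], [-2.12, 2.29], [-1.49, 1.47], [-3.14, 3.14]. Speed limits (rad/s): [2.79, 2.79, 3.14, 3.14, 3.14, 3.14].

INTERFACE

Orientations are given as a unit quaternion [w, x, y, z].
In Python, from workcell import state, capture, sign_off gives the robot as it stands.
- The arm moves only by the shell command python3 -m inch 'ROWS' [FORCE]. ROWS is a JSON object of lists of equal length, an entry for each row: "offset": the shift along the tool's x, y, z in m, a list of three; "roll": the turn about the tool's z in rad; "hand": the finger opening in m, from 0 to 0.0854. A call has exactly 5 rows; each row shifts and turns the commanded pose from where the row before left it, along the tool's axes as they then stand; what a row does not reach is not made up. A row lasts 1/10 s, in which the tool goes at most 50 mm and 8.59 degrees, less where a joint would pass 70% of its speed; a pose out of reach is approached as far as the arm can. A call is refused whole if a number of a shift passes 0.05 or a number of a turn 0.15, either way. A call with a gripper value outside its range is refused whole. The fingers move at their own pace and stop on an object; FORCE is the grip in N (left out, the last holds). Time passes only in rows, so rows that do not move let the fingers close, or fill a call up. It gives the time, the measured TCP pose, the force and the opening at its end, in the units of the state.
- state(): the state, without advancing time (a new reading comes with each control period).
- capture(name): name is "scene" or "side" or "wrist"; returns a dict with "image" (384x512x3 uint8, blue, green, red), "mtx" (3x3 intrinsics, pixels), "xyz" and "rotation" of the camera in the world. Camera axes: x right, y up, looking along -z (the intrinsics and any distortion apply to the point x, -y, -z); pixel columns grow to the right and rows downward; lengths in m; the calibration is good to about 2 mm. A picture is of the moment at which its call begins. There is no depth.
- sign_off(): hands the job in, once; it reports no verdict.
The state is a dict: "t": time; "joints": joint angles; "dq": joint speeds; "joint_torque": joint torques, N m; "ee_pos": TCP position; "orientation": TCP orientation; "wrist_force": force on the tool from outside, world axes, zero at the start; "moment": the same for the moment, N m; "grip_width": finger opening in m.
Only numpy, scipy, OpenCV 4.12 (cv2) and the standard library are available. Lean on these libraries where they do the work, as an engineer would, in place of code of your own. Each camera call takes 0.05 s, during which the arm holds its last target.

## Working session

There is one attempt and no reset: what is moved stays moved. The work goes in short steps, Python scripts to look and compute and a shell command to move; the robot and the scene stay as the last step left them, time stands still between calls to the robot, and variables do not carry over. Pictures are saved under pics/ and viewed, and the job is handed in when it is done.

```bash
ls; mkdir -p pics
python3 - <<'E'
from workcell import state,capture
import cv2
s=state();print(s)
for n in ("scene","side","wrist"):
    c=capture(n);cv2.imwrite(f"pics/{n}0.png",c["image"]);print(n,c["mtx"],c["xyz"],c["rotation"],[k for k in c])
E
```

```text
pics
{'t': 0.0, 'joints': array([-1.46280387e+00,  4.87160913e-02,  9.75747635e-02,  1.62197240e+00,
       -3.33801057e-06,  1.44300377e+00]), 'dq': array([-0.0019213 ,  0.00065118, -0.00063755,  0.00071014,  0.00120585,
       -0.00204845]), 'joint_torque': array([ 3.44063565e-04, -3.38786030e+01,  3.20012569e+01,  2.03165790e-02,
        1.56043473e-05, -3.60935303e-06]), 'ee_pos': array([ 0.12256789, -0.50986788,  0.2301236 ]), 'orientation': array([-1.15866137e-03,  9.93058057e-01,  1.17619528e-01,  9.80209161e-06]), 'wrist_force': array([-0.24678491, -0.65913903, -0.03986458]), 'moment': array([-0.02434281,  0.02668557, -0.07150668]), 'grip_width': 0.08494050717890371}
scene [[471.15101967   0.         249.65877593]
 [  0.         471.15101967 195.51360506]
 [  0.           0.           1.        ]] [1.04674756 0.6977523  0.77825435] [0.25160417 0.12632421 0.40074891 0.87185885] ['image', 'mtx', 'xyz', 'rotation']
side [[399.23278768   0.         266.82591336]
 [  0.         399.23278768 194.39469152]
 [  0.           0.           1.        ]] [ 0.34138679 -0.7702196   0.61529338] [ 0.8598121   0.48172205 -0.08404627 -0.14698043] ['image', 'mtx', 'xyz', 'rotation']
wrist [[304.35193389   0.         251.56649382]
 [  0.         304.35193389 192.73922774]
 [  0.           0.           1.        ]] [ 0.20550025 -0.49035088  0.37213807] [ 0.77458499 -0.13073931  0.10450959 -0.60992054] ['image', 'mtx', 'xyz', 'rotation']
```

View pics/scene0.png

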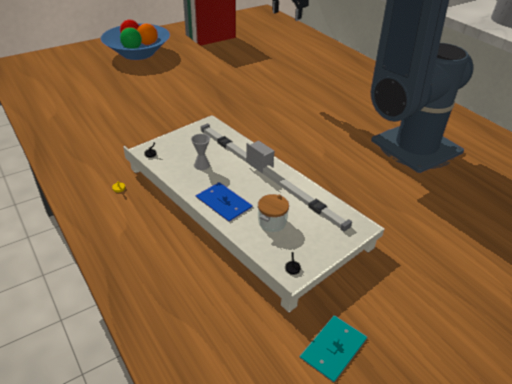

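View pics/side0.png

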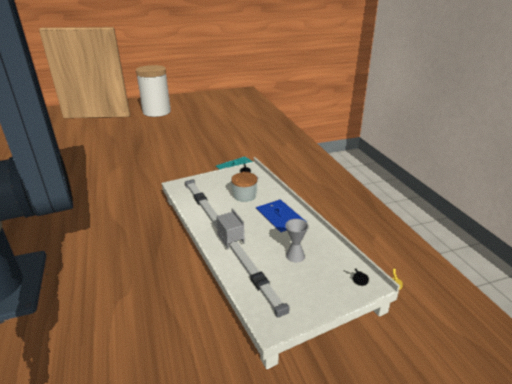

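View pics/wrist0.png

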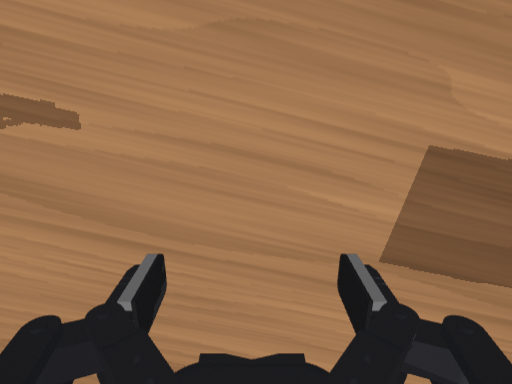

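The scene view has the stop at about (260,155). The catches are at (224,142) and (317,206), with the rail's end blocks at (205,128) and (346,225). The cellar is at (273,212), the jigger at (201,150) and the blue plate at (224,200). In the side view the cellar is at the far end, so the stop goes towards +y. I'll zoom in to measure.

```bash
cat > h.py <<'E'
import numpy as np,cv2
from scipy.spatial.transform import Rotation as R
def cam(c):
    q=np.array(c["rotation"]);return np.array(c["mtx"]),np.array(c["xyz"]),R.from_quat(q[[1,2,3,0]]).as_matrix()
def ray(c,u,v):
    K,o,M=cam(c);d=np.linalg.inv(K)@[u,v,1];return o,M@(d*[1,-1,-1])
def onz(c,u,v,z):
    o,d=ray(c,u,v);return o+d*(z-o[2])/d[2]
def proj(c,p):
    K,o,M=cam(c);q=M.T@(np.array(p)-o);q=K@(q*[1,-1,-1]);return q[:2]/q[2]
def tri(c1,p1,c2,p2):
    o1,d1=ray(c1,*p1);o2,d2=ray(c2,*p2)
    A=np.stack([d1,-d2],1);t=np.linalg.lstsq(A,o2-o1,rcond=None)[0]
    a=o1+t[0]*d1;b=o2+t[1]*d2;return (a+b)/2,np.linalg.norm(a-b)
E
python3 - <<'E'
from workcell import capture
from h import *
import pickle
a=capture("scene");b=capture("side");pickle.dump((a,b),open("v0.pkl","wb"))
def crop(c,x0,y0,w,h,k,n):cv2.imwrite(n,cv2.resize(c["image"][y0:y0+h,x0:x0+w],None,fx=k,fy=k,interpolation=cv2.INTER_CUBIC))
crop(a,190,115,180,130,4.4,"pics/a1.png")
crop(b,175,170,130,150,4,"pics/b1.png")
E
```

```text
(no output)
```

View pics/a1.png

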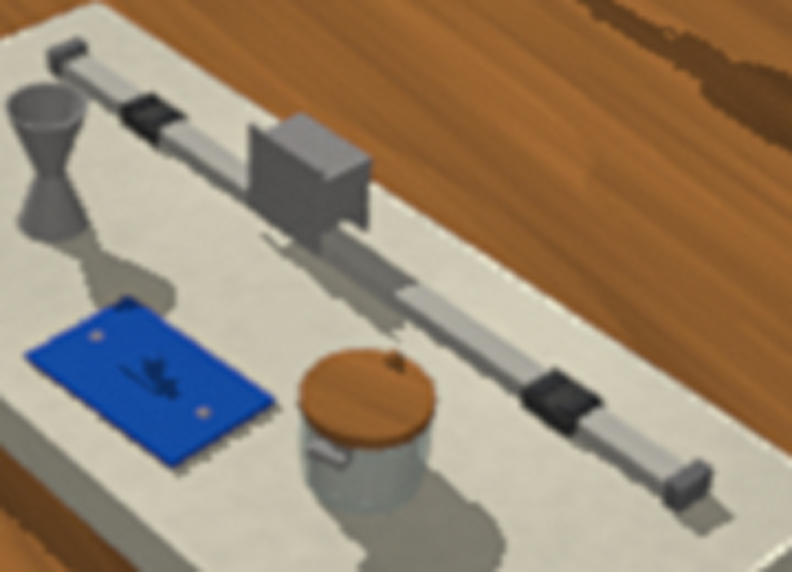

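View pics/b1.png

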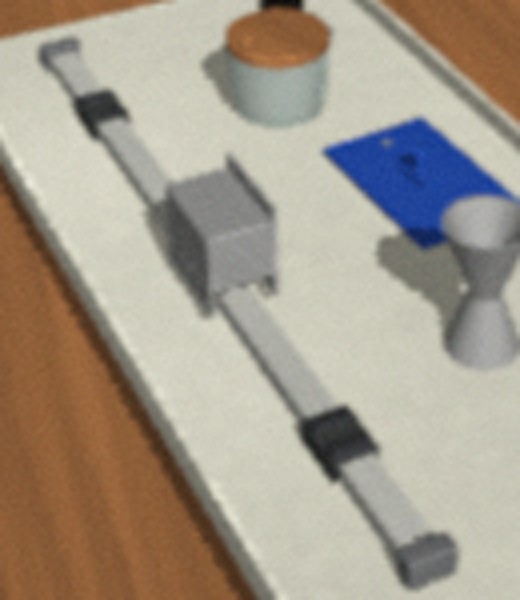

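Run:
```python
from h import *
import pickle
a,b=pickle.load(open("v0.pkl","rb"))
A=lambda x,y:((x+.5)/4.4-.5+190,(y+.5)/4.4-.5+115)
B=lambda x,y:((x+.5)/4-.5+175,(y+.5)/4-.5+170)
P={"top -x-y":((300,113),(205,235)),"top -x+y":((371,160),(165,186)),
"plate +y":((324,176),(230,155)),"plate -y":((249,125),(274,212)),
"catchL":((562,396),(101,108)),"catchR":((153,114),(338,435)),
"endL top":((690,472),(60,46)),"endR top":((68,48),(425,550))}
for k,(p,q) in P.items():
    x,e=tri(a,A(*p),b,B(*q));print(k,x.round(4),round(e,4))
def dark(c):
    g=c["image"].astype(int).max(2);m=(g<75).astype(np.uint8);n,l,s,ce=cv2.connectedComponentsWithStats(m)
    return [(ce[i].round(1),s[i].tolist()) for i in range(1,n) if 40<s[i][4]<600]
print(dark(a));print(dark(b))
# deck edges corner estimates
```

```text
top -x-y [ 0.4866 -0.1132  0.1239] 0.002
top -x+y [ 0.4774 -0.0577  0.121 ] 0.0001
plate +y [ 0.5154 -0.05    0.1285] 0.0022
plate -y [ 0.5233 -0.1115  0.1291] 0.0003
catchL [0.4723 0.112  0.0726] 0.0002
catchR [ 0.5209 -0.2229  0.0721] 0.0001
endL top [0.4598 0.1937 0.0777] 0.0022
endR top [ 0.5326 -0.3091  0.0767] 0.0001
[(array([188. ,  17.8]), [184, 0, 9, 39, 216]), (array([275.6,   5.5]), [273, 0, 6, 13, 68]), (array([300.3,   6.5]), [292, 0, 17, 20, 165]), (array([138. ,  53.4]), [113, 45, 48, 15, 328]), (array([223. , 141.2]), [217, 137, 14, 11, 83]), (array([150.2, 152.6]), [145, 145, 11, 13, 85]), (array([ 44.1, 199.4]), [33, 172, 21, 45, 145]), (array([316.5, 206. ]), [308, 200, 18, 14, 141]), (array([292.6, 266.9]), [286, 253, 15, 22, 172])]
[(array([ 72.8, 158.9]), [70, 147, 8, 26, 79]), (array([198.9, 197. ]), [194, 193, 12, 11, 67]), (array([ 61.7, 232.8]), [58, 224, 7, 18, 53]), (array([ 55.4, 277.4]), [49, 244, 13, 62, 246]), (array([360. , 278.1]), [353, 270, 16, 15, 164]), (array([258.2, 279.2]), [250, 272, 18, 18, 175])]
```

Run:
```python
from h import *
import pickle
a,b=pickle.load(open("v0.pkl","rb"))
A=lambda x,y:((x+.5)/4.4-.5+190,(y+.5)/4.4-.5+115)
B=lambda x,y:((x+.5)/4-.5+175,(y+.5)/4-.5+170)
mid=np.array([.4962,-.0577]);d=np.array([-.1433,.9897]);n=np.array([.9897,.1433])
def pr(k,x):print(k,x.round(4),"s",((x[:2]-mid)@d).round(4),"n",((x[:2]-mid)@n).round(4))
x,e=tri(a,A(46,105),b,B(484,217));pr("jigger top",x);print(e)
x,e=tri(a,A(368,397),b,B(278,42));pr("cellar lid",x);print(e)
for k,x in {"stop":[.5007,-.083],"cL":[.4723,.112],"cR":[.5209,-.2229],"start":[.123,-.51]}.items():pr(k,np.array(x))
```

```text
jigger top [ 0.6184 -0.1691  0.1423] s -0.1278 n 0.105
0.0015752005094520837
cellar lid [0.5858 0.0941 0.1103] s 0.1374 n 0.1104
0.002232166114228094
stop [ 0.5007 -0.083 ] s -0.0257 n 0.0008
cL [0.4723 0.112 ] s 0.1714 n 0.0007
cR [ 0.5209 -0.2229] s -0.167 n 0.0008
start [ 0.123 -0.51 ] s -0.3942 n -0.4342
```

The stop is at s≈-0.026 along the rail and the target catch at s≈+0.171. The shelf's yaw is about 8.2°. Next I close the fingers and turn the tool's x to point along the rail.

```bash
python3 -m inch '{"offset":[[0,0,0],[0,0,0],[0,0,0],[0,0,0],[0,0,0]],"roll":[-0.148,-0.148,-0.148,-0.148,-0.148],"hand":[0,0,0,0,0]}' 40
python3 -m inch '{"offset":[[0,0,0],[0,0,0],[0,0,0],[0,0,0],[0,0,0]],"roll":[-0.148,-0.148,-0.148,-0.148,-0.148],"hand":[0,0,0,0,0]}'
cat >> h.py <<'E'
mid=np.array([.4962,-.0577]);d=np.array([-.1433,.9897]);nn=np.array([.9897,.1433])
def st():
    from workcell import state
    s=state();p=s["ee_pos"];q=s["orientation"];M=R.from_quat(np.array(q)[[1,2,3,0]]).as_matrix()
    f=s["wrist_force"]
    print("t",round(s["t"],2),"s",((p[:2]-mid)@d).round(4),"n",((p[:2]-mid)@nn).round(4),"z",p[2].round(4),"az",np.degrees(np.arctan2(M[1,0],M[0,0])).round(2),"tilt",M[:,2].round(3),"f_s",(f[:2]@d).round(2),"f",f.round(2),"g",round(s["grip_width"],4))
E
python3 -c "from h import *;st()"
```

```text
t: 0.75
ee_pos: [0.1226, -0.5104, 0.2311]
orientation: [-0.0, 0.882, 0.471, 0.0]
wrist_force: [-0.1, 0.8, 0.3]
grip_width: 0.0122
t: 1.25
ee_pos: [0.1226, -0.5104, 0.2311]
orientation: [-0.0, 0.652, 0.758, 0.0]
wrist_force: [0.6, 0.8, -0.7]
grip_width: 0.0001
t 1.25 s -0.3945 n -0.4346 z 0.2311 az 98.66 tilt [-0.  0. -1.] f_s 0.73 f [ 0.6   0.83 -0.69] g 0.0001
```

```bash
python3 -m inch '{"offset":[[0.025,0.035,0],[0.029,0.04,0],[0.029,0.04,0],[0.029,0.04,0],[0.029,0.04,0]],"roll":[0.007,0,0,0,0],"hand":[0,0,0,0,0]}' 
python3 -m inch '{"offset":[[0.029,0.04,0],[0.029,0.04,0],[0.029,0.04,0],[0.029,0.04,0],[0.02,0.03,0]],"roll":[0,0,0,0,0],"hand":[0,0,0,0,0]}'
python3 -c "from h import *;st()"
```

```text
t: 1.75
ee_pos: [0.2972, -0.3423, 0.2313]
orientation: [0.0, 0.657, 0.754, -0.0]
wrist_force: [0.7, -0.2, -0.4]
grip_width: -0.0002
t: 2.25
ee_pos: [0.4672, -0.1804, 0.2313]
orientation: [0.0, 0.656, 0.755, 0.0]
wrist_force: [0.2, -1.4, 0.6]
grip_width: -0.0
t 2.25 s -0.1173 n -0.0462 z 0.2313 az 98.03 tilt [ 0.001  0.    -1.   ] f_s -1.37 f [ 0.22 -1.35  0.62] g -0.0
```

```bash
python3 -m inch '{"offset":[[0.004,0.02,0],[0.004,0.02,0],[0.002,0.007,0],[0,0,0],[0,0,0]],"roll":[-0.003,0,0,0,0],"hand":[0,0,0,0,0]}'
python3 - <<'E'
from h import *
from workcell import capture
import pickle
st()
w=capture("wrist");pickle.dump(w,open("w1.pkl","wb"));cv2.imwrite("pics/w1.png",w["image"]);print(w["xyz"])
for s in(-.0257,.1714):print(proj(w,[*(mid+s*d),.072]))
E
```

```text
t: 2.75
ee_pos: [0.5101, -0.1668, 0.2312]
orientation: [-0.0, 0.656, 0.755, -0.0]
wrist_force: [-1.3, -0.4, 0.0]
grip_width: 0.0002
t 2.75 s -0.1099 n -0.0018 z 0.2312 az 98.05 tilt [-0.001 -0.    -1.   ] f_s -0.19 f [-1.34 -0.38  0.04] g 0.0002
[ 0.49866379 -0.08266085  0.37312789]
[253.59944647  87.5622324 ]
[ 253.46794714 -201.15209126]
```

View pics/w1.png

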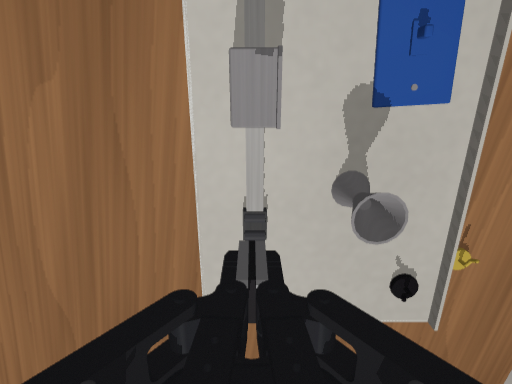

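The wrist view shows the stop at (255,88), with its -y top edge at row 128. The rail runs straight up the image at column 255, and the right catch is at (255,222). The fingers stand in line with the rail.

```bash
python3 - <<'E'
from h import *
import pickle
w=pickle.load(open("w1.pkl","rb"))
for u,v,z in((255,127.5,.122),(255,47.5,.122),(255,222,.0745)):
    x=onz(w,u,v,z)[:2];print(((x-mid)@d).round(4),((x-mid)@nn).round(4))
E
python3 -m inch '{"offset":[[0,0.001,0.03],[0,0.001,0.035],[0,0,0.035],[0,0,0.02],[0.0,0,0.014]],"roll":[0,0,0,0,0],"hand":[0,0,0,0,0]}' 
python3 -m inch '{"offset":[[0,0,0],[0,0,0],[0,0,0],[0,0,0],[0,0,0]],"roll":[-0.003,0,0,0,0],"hand":[0,0,0,0,0]}' 
python3 -c "from h import *;st()"
```

```text
-0.0563 0.0009
0.0028 0.0009
-0.1623 0.0014
t: 3.3
ee_pos: [0.5108, -0.1663, 0.0952]
orientation: [-0.001, 0.656, 0.755, -0.001]
wrist_force: [-0.2, -0.3, -0.2]
grip_width: 0.0001
t: 3.8
ee_pos: [0.5136, -0.1666, 0.0986]
orientation: [0.001, 0.654, 0.756, 0.0]
wrist_force: [0.7, -0.4, -0.9]
grip_width: -0.0002
t 3.8 s -0.1102 n 0.0017 z 0.0986 az 98.25 tilt [ 0.002 -0.001 -1.   ] f_s -0.5 f [ 0.66 -0.41 -0.91] g -0.0002
```

```bash
python3 -m inch '{"offset":[[0.008,0,0],[0.01,0,0.001],[0.01,0,0.001],[0.006,0,0],[0.003,0,0]],"roll":[0,0,0,0,0],"hand":[0,0,0,0,0]}' 
python3 -c "from h import *;st()"
python3 -m inch '{"offset":[[0.002,0,0],[0.002,0,0],[0.002,0,0],[0.002,0,0],[0.002,0,0]],"roll":[0,0,0,0,0],"hand":[0,0,0,0,0]}' 
python3 -c "from h import *;st()"
```

```text
t: 4.3
ee_pos: [0.5072, -0.1284, 0.0952]
orientation: [-0.0, 0.654, 0.757, -0.0]
wrist_force: [0.6, -0.3, -0.2]
grip_width: 0.0003
t 4.3 s -0.0716 n 0.0008 z 0.0952 az 98.32 tilt [-0.  0. -1.] f_s -0.37 f [ 0.57 -0.29 -0.24] g 0.0003
t: 4.8
ee_pos: [0.5062, -0.1202, 0.0954]
orientation: [0.0, 0.655, 0.756, -0.0]
wrist_force: [0.2, -1.8, -0.9]
grip_width: 0.0
t 4.8 s -0.0633 n 0.0009 z 0.0954 az 98.22 tilt [ 0.    -0.001 -1.   ] f_s -1.82 f [ 0.25 -1.8  -0.92] g 0.0
```

Contact made at about 1.8 N. Now I push steadily.

```bash
python3 -m inch '{"offset":[[0.004,0,0],[0.005,0,0],[0.005,0,0],[0.005,0,0],[0.005,0,0]],"roll":[0,0,0,0,0],"hand":[0,0,0,0,0]}' 
python3 -c "from h import *;st()"
python3 -m inch '{"offset":[[0.006,0,0],[0.006,0,0],[0.006,0,0],[0.006,0,0],[0.006,0,0]],"roll":[0,0,0,0,0],"hand":[0,0,0,0,0]}' 
python3 -c "from h import *;st()"
python3 -m inch '{"offset":[[0.006,0,0],[0.006,0,0],[0.006,0,0],[0.006,0,0],[0.006,0,0]],"roll":[0,0,0,0,0],"hand":[0,0,0,0,0]}'
python3 - <<'E'
from h import *
from workcell import capture
import pickle
st()
w=capture("wrist");pickle.dump(w,open("w2.pkl","wb"));cv2.imwrite("pics/w2.png",w["image"])
E
```

```text
t: 5.3
ee_pos: [0.5026, -0.0954, 0.0954]
orientation: [0.0, 0.654, 0.756, 0.0]
wrist_force: [-0.3, -1.3, 0.2]
grip_width: -0.0002
t 5.3 s -0.0382 n 0.0009 z 0.0954 az 98.26 tilt [ 0. -0. -1.] f_s -1.29 f [-0.25 -1.34  0.2 ] g -0.0002
t: 5.8
ee_pos: [0.4983, -0.0657, 0.0954]
orientation: [0.0, 0.654, 0.756, 0.0]
wrist_force: [0.0, -1.1, 0.5]
grip_width: 0.0
t 5.8 s -0.0082 n 0.0009 z 0.0954 az 98.25 tilt [ 0.  0. -1.] f_s -1.06 f [ 0.01 -1.06  0.48] g 0.0
t: 6.3
ee_pos: [0.4939, -0.036, 0.0953]
orientation: [0.0, 0.654, 0.756, -0.0]
wrist_force: [0.3, -1.0, 0.2]
grip_width: 0.0
t 6.3 s 0.0218 n 0.0008 z 0.0953 az 98.25 tilt [-0. -0. -1.] f_s -0.99 f [ 0.28 -0.96  0.25] g 0.0
```

View pics/w2.png

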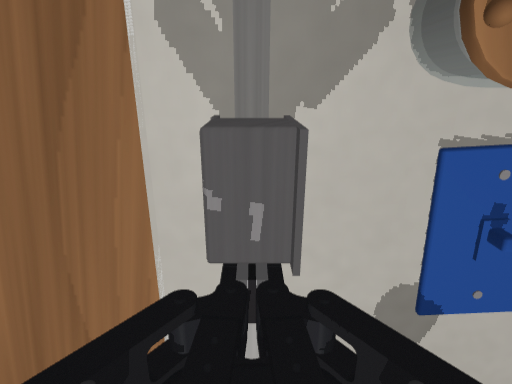

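The stop is moving with the fingers. Its top edges are at rows 126 and 262, and the cellar is well clear at upper right.

```bash
python3 -m inch '{"offset":[[0.006,0,0],[0.006,0,0],[0.006,0,0],[0.006,0,0],[0.004,0,0]],"roll":[0,0,0,0,0],"hand":[0,0,0,0,0]}'
python3 - <<'E'
from h import *
from workcell import capture
import pickle
w=pickle.load(open("w2.pkl","rb"))
for v in(126,262.5):print(((onz(w,252,v,.122)[:2]-mid)@d).round(4))
st()
w=capture("wrist");pickle.dump(w,open("w3.pkl","wb"));cv2.imwrite("pics/w3.png",w["image"])
b=capture("side");a=capture("scene");pickle.dump((a,b),open("v3.pkl","wb"))
k=np.hstack([cv2.resize(a["image"][150:250,240:340],(400,400)),cv2.resize(b["image"][160:260,170:270],(400,400))]);cv2.imwrite("pics/ab3.png",k)
E
```

```text
t: 6.85
ee_pos: [0.4898, -0.0082, 0.0953]
orientation: [-0.0, 0.654, 0.756, 0.0]
wrist_force: [-0.5, -1.8, 1.3]
grip_width: 0.0004
0.0929
0.0344
t 6.85 s 0.0499 n 0.0008 z 0.0953 az 98.27 tilt [-0.  0. -1.] f_s -1.72 f [-0.51 -1.81  1.32] g 0.0004
```

View pics/w3.png

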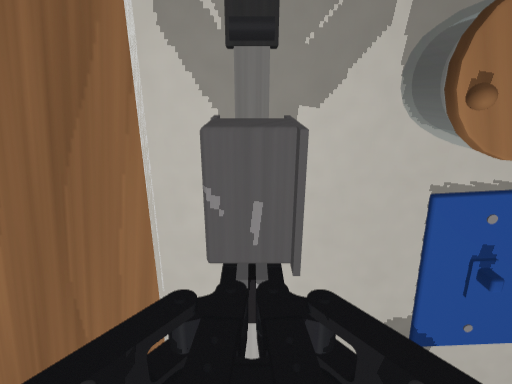

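View pics/ab3.png

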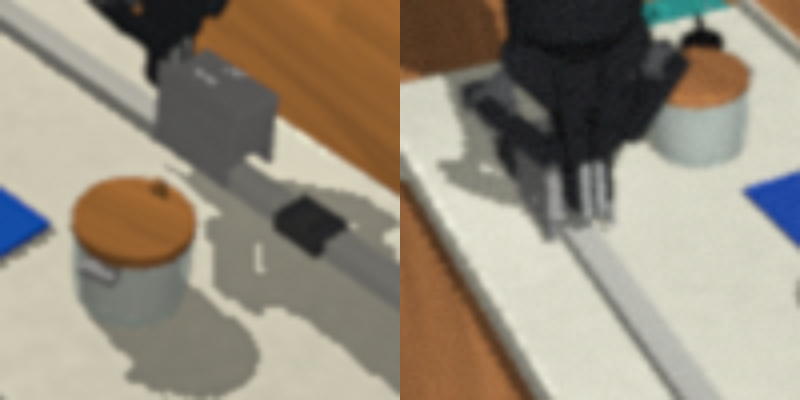

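In the wrist view the stop is at rows 119–262. The left catch's near end shows at row 47, and its inner ridge is at about rows 14–20. I'll zoom in and measure it.

Run:
```python
from h import *
import pickle
w=pickle.load(open("w3.pkl","rb"))
for v,z in((47,.072),(45,.0735),(20,.075),(17,.075),(14,.075)):print(v,((onz(w,252,v,z)[:2]-mid)@d).round(4))
im=w["image"][0:130,190:310];im=np.clip(im.astype(int)*2,0,255).astype(np.uint8);cv2.imwrite("pics/w3c.png",cv2.resize(im,None,fx=4,fy=4,interpolation=cv2.INTER_CUBIC))
print(w["image"][0:60,252].max(1).tolist())
```

```text
47 0.1533
45 0.1541
20 0.1646
17 0.1658
14 0.167
[44, 43, 44, 44, 44, 43, 44, 45, 44, 45, 44, 43, 44, 45, 44, 44, 39, 37, 37, 37, 38, 38, 41, 43, 43, 44, 45, 46, 43, 42, 40, 38, 37, 36, 34, 33, 34, 32, 32, 33, 37, 43, 44, 43, 44, 41, 99, 108, 108, 109, 108, 108, 109, 108, 108, 109, 108, 109, 109, 108]
```

View pics/w3c.png

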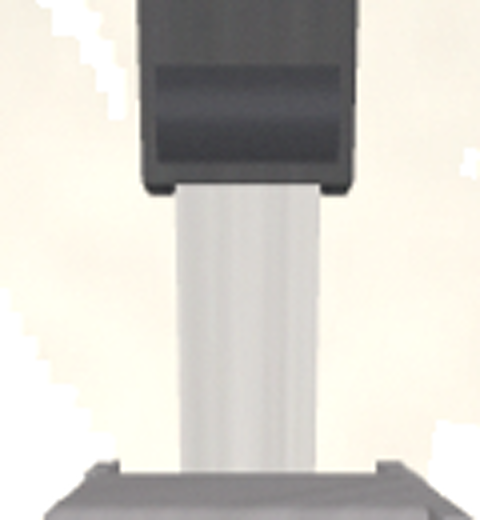

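Two estimates agree: the catch origin is at s≈0.171, and the stop's middle is TCP + 0.042. So the crest should come at TCP s≈0.120 and the seat at about 0.129. I'll push to 0.105, then slow down.

```bash
python3 -m inch '{"offset":[[0.004,0,0],[0.006,0,0],[0.006,0,0],[0.006,0,0],[0.006,0,0]],"roll":[0,0,0,0,0],"hand":[0,0,0,0,0]}' 
python3 -m inch '{"offset":[[0.006,0,0],[0.006,0,0],[0.006,0,0],[0.005,0,0],[0.004,0,0]],"roll":[0,0,0,0,0],"hand":[0,0,0,0,0]}' 
python3 -c "from h import *;st()"
python3 -m inch '{"offset":[[0.002,0,0],[0.002,0,0],[0.002,0,0],[0.001,0,0],[0.001,0,0]],"roll":[0,0,0,0,0],"hand":[0,0,0,0,0]}' 
python3 -c "from h import *;st()"
```

```text
t: 7.5
ee_pos: [0.4858, 0.0194, 0.0952]
orientation: [-0.0, 0.654, 0.756, -0.0]
wrist_force: [-1.0, -1.8, -1.7]
grip_width: 0.0002
t: 8.0
ee_pos: [0.4819, 0.0461, 0.0952]
orientation: [-0.0, 0.654, 0.756, -0.0]
wrist_force: [0.4, -2.1, -1.6]
grip_width: -0.0002
t 8.0 s 0.1048 n 0.0007 z 0.0952 az 98.27 tilt [-0.  0. -1.] f_s -2.12 f [ 0.4  -2.08 -1.63] g -0.0002
t: 8.5
ee_pos: [0.4809, 0.0535, 0.0953]
orientation: [-0.0, 0.654, 0.756, -0.0]
wrist_force: [0.4, -2.3, -0.6]
grip_width: 0.0002
t 8.5 s 0.1123 n 0.0008 z 0.0953 az 98.24 tilt [-0. -0. -1.] f_s -2.32 f [ 0.42 -2.29 -0.55] g 0.0002
```

```bash
python3 -m inch '{"offset":[[0.0005,0,0],[0.0005,0,0],[0.0005,0,0],[0.0005,0,0],[0.0005,0,0]],"roll":[0,0,0,0,0],"hand":[0,0,0,0,0]}' >/dev/null
python3 -c "from h import *;st()"
python3 -m inch '{"offset":[[0.0005,0,0],[0.0005,0,0],[0.0005,0,0],[0.0005,0,0],[0.0005,0,0]],"roll":[0,0,0,0,0],"hand":[0,0,0,0,0]}' >/dev/null
python3 -c "from h import *;st()"
python3 -m inch '{"offset":[[0.0005,0,0],[0.0005,0,0],[0.0005,0,0],[0,0,0],[0,0,0]],"roll":[0,0,0,0,0],"hand":[0,0,0,0,0]}' >/dev/null
python3 -c "from h import *;st()"
```

```text
t 9.0 s 0.1134 n 0.0008 z 0.0954 az 98.21 tilt [ 0.    -0.003 -1.   ] f_s -6.42 f [-0.17 -6.51 -1.02] g -0.0001
t 9.5 s 0.1142 n 0.0008 z 0.0956 az 98.15 tilt [ 0.001 -0.007 -1.   ] f_s -10.52 f [ -0.6  -10.72   0.39] g -0.0002
t 10.0 s 0.1169 n 0.0008 z 0.0955 az 98.18 tilt [ 0.    -0.004 -1.   ] f_s -7.37 f [-0.1  -7.46 -0.52] g -0.0002
```

The ridge is felt: about 10.5 N, now falling towards the crest. I continue in short steps.

```bash
python3 -m inch '{"offset":[[0.0005,0,0],[0.0005,0,0],[0.0005,0,0],[0,0,0],[0,0,0]],"roll":[0,0,0,0,0],"hand":[0,0,0,0,0]}' >/dev/null
python3 -c "from h import *;st()"
python3 -m inch '{"offset":[[0.0005,0,0],[0.0005,0,0],[0.0005,0,0],[0,0,0],[0,0,0]],"roll":[0,0,0,0,0],"hand":[0,0,0,0,0]}' >/dev/null
python3 -c "from h import *;st()"
python3 -m inch '{"offset":[[0.0005,0,0],[0.0005,0,0],[0.0005,0,0],[0,0,0],[0,0,0]],"roll":[0,0,0,0,0],"hand":[0,0,0,0,0]}' >/dev/null
python3 -c "from h import *;st()"
```

```text
t 10.5 s 0.1196 n 0.0008 z 0.0954 az 98.22 tilt [ 0.    -0.001 -1.   ] f_s -4.44 f [-0.94 -4.62 -1.03] g -0.0001
t 11.0 s 0.1222 n 0.0008 z 0.0953 az 98.27 tilt [-0.     0.001 -1.   ] f_s -2.34 f [-1.09 -2.52 -1.29] g 0.0
t 11.5 s 0.1237 n 0.0008 z 0.0953 az 98.27 tilt [-0.     0.001 -1.   ] f_s -1.51 f [-0.36 -1.57 -1.17] g 0.0001
```

Run:
```python
from h import *
from workcell import capture
import pickle
w=capture("wrist");pickle.dump(w,open("w4.pkl","wb"));cv2.imwrite("pics/w4.png",w["image"])
st()
w2=pickle.load(open("w2.pkl","rb"));w3=pickle.load(open("w3.pkl","rb"))
for x in(w2,w3,w):
    g=x["image"].max(2).astype(int);print(g[118:130,225:245].mean(1).round().tolist(),g[256:270,215].tolist(),g[256:270,220].tolist())
```

```text
t 11.55 s 0.1236 n 0.0008 z 0.0953 az 98.26 tilt [-0.     0.001 -1.   ] f_s -2.04 f [-0.52 -2.14 -0.39] g -0.0002
[79.0, 67.0, 67.0, 68.0, 69.0, 69.0, 69.0, 69.0, 73.0, 79.0, 83.0, 84.0] [84, 83, 83, 84, 83, 82, 76, 142, 173, 177, 177, 177, 176, 177] [84, 84, 84, 83, 82, 82, 75, 142, 173, 177, 177, 177, 176, 176]
[84.0, 67.0, 68.0, 68.0, 69.0, 69.0, 69.0, 69.0, 73.0, 79.0, 83.0, 84.0] [83, 84, 84, 84, 84, 83, 77, 143, 172, 177, 177, 177, 177, 178] [84, 84, 84, 83, 83, 82, 77, 142, 172, 177, 177, 177, 178, 178]
[88.0, 71.0, 71.0, 71.0, 72.0, 73.0, 73.0, 73.0, 75.0, 82.0, 87.0, 88.0] [88, 88, 88, 88, 88, 88, 81, 126, 178, 187, 187, 187, 185, 186] [88, 88, 87, 87, 87, 86, 81, 126, 177, 185, 185, 186, 186, 186]
```

View pics/w4.png

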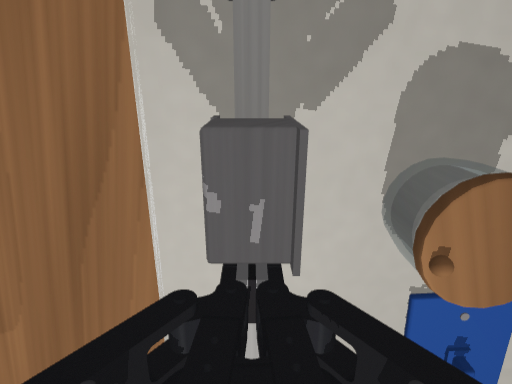

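The stop's edges are at rows 119 and 262, unchanged relative to the hand, so it is still in contact. It is just past the crest with its middle at s≈0.1655. I nudge it on to the seat at 0.171, watching for the outer ridge.

```bash
python3 -m inch '{"offset":[[0.0005,0,0],[0.0005,0,0],[0.0005,0,0],[0,0,0],[0,0,0]],"roll":[0,0,0,0,0],"hand":[0,0,0,0,0]}' >/dev/null
python3 -c "from h import *;st()"
python3 -m inch '{"offset":[[0.0005,0,0],[0.0005,0,0],[0.0005,0,0],[0,0,0],[0,0,0]],"roll":[0,0,0,0,0],"hand":[0,0,0,0,0]}' >/dev/null
python3 -c "from h import *;st()"
python3 -m inch '{"offset":[[0.0005,0,0],[0.0005,0,0],[0,0,0],[0,0,0],[0,0,0]],"roll":[0,0,0,0,0],"hand":[0,0,0,0,0]}' >/dev/null
python3 - <<'E'
from h import *
from workcell import capture
st();w=capture("wrist");st()
g=w["image"].max(2).astype(int);print(g[118:130,225:245].mean(1).round().tolist(),g[256:270,215].tolist())
E
```

```text
t 12.05 s 0.125 n 0.0008 z 0.0953 az 98.26 tilt [-0.     0.001 -1.   ] f_s -1.63 f [-0.95 -1.78 -0.48] g 0.0002
t 12.55 s 0.1265 n 0.001 z 0.0954 az 98.26 tilt [ 0.     0.001 -1.   ] f_s -0.43 f [-0.4  -0.49 -0.21] g 0.0005
t 13.05 s 0.1275 n 0.0011 z 0.0954 az 98.26 tilt [ 0.     0.001 -1.   ] f_s 0.08 f [ 0.08  0.09 -0.24] g 0.0001
t 13.1 s 0.1275 n 0.001 z 0.0954 az 98.26 tilt [ 0.     0.001 -1.   ] f_s 0.61 f [-0.42  0.55  0.04] g -0.0001
[83.0, 71.0, 71.0, 72.0, 72.0, 73.0, 73.0, 72.0, 77.0, 84.0, 87.0, 88.0] [88, 88, 88, 88, 88, 85, 79, 173, 187, 187, 187, 187, 187, 186]
```

The force dropped to zero between TCP s 0.1265 and 0.1275, and the stop moved slightly ahead of the finger, so it has dropped in. The stop's middle is at about 0.1696, near the inner side of the play. I nudge a further 1.5 mm to centre it, which is still short of the outer ridge.

```bash
python3 -m inch '{"offset":[[0.0005,0,0],[0.0005,0,0],[0.0005,0,0],[0,0,0],[0,0,0]],"roll":[0,0,0,0,0],"hand":[0,0,0,0,0]}' >/dev/null
python3 - <<'E'
from h import *
from workcell import capture
st();w=capture("wrist");st()
g=w["image"].max(2).astype(int);print(g[118:130,225:245].mean(1).round().tolist(),g[256:270,215].tolist())
E
```

```text
t 13.6 s 0.1287 n 0.001 z 0.0954 az 98.25 tilt [ 0. -0. -1.] f_s -0.32 f [ 0.78 -0.21  0.73] g 0.0001
t 13.65 s 0.1287 n 0.001 z 0.0955 az 98.25 tilt [ 0. -0. -1.] f_s -0.69 f [-0.49 -0.76 -0.02] g 0.0
[83.0, 71.0, 71.0, 72.0, 72.0, 73.0, 73.0, 73.0, 77.0, 83.0, 87.0, 88.0] [88, 88, 88, 88, 88, 87, 80, 151, 183, 188, 188, 187, 187, 187]
```

The force is near zero, with no outer ridge rise, and the middle is at about 0.1705. Now I back away along the rail, then lift, then check.

```bash
python3 -m inch '{"offset":[[-0.002,0,0],[-0.006,0,0],[-0.012,0,0],[-0.015,0,0],[-0.015,0,0]],"roll":[0,0,0,0,0],"hand":[0,0,0,0,0]}' 
python3 -m inch '{"offset":[[-0.01,0,-0.01],[0,0,-0.03],[0,0,-0.04],[0,0,-0.04],[0,0,-0.02]],"roll":[0,0,0,0,0],"hand":[0,0,0,0,0]}' 
python3 -m inch '{"offset":[[0,0,0],[0,0,0],[0,0,0],[0,0,0],[0,0,0]],"roll":[0,0,0,0,0],"hand":[0,0,0,0,0]}' >/dev/null
python3 - <<'E'
from h import *
from workcell import capture
import pickle
st();w=capture("wrist");a=capture("scene");b=capture("side");pickle.dump((a,b,w),open("v5.pkl","wb"))
cv2.imwrite("pics/w5.png",w["image"]);
k=np.hstack([cv2.resize(a["image"][120:280,200:360],(400,400),interpolation=2),cv2.resize(b["image"][160:260,170:270],(400,400),interpolation=2)]);cv2.imwrite("pics/ab5.png",k)
E
```

```text
t: 14.15
ee_pos: [0.4858, 0.0192, 0.0952]
orientation: [-0.0, 0.654, 0.756, -0.0]
wrist_force: [0.2, -0.7, -0.1]
grip_width: -0.0
t: 14.65
ee_pos: [0.4887, 0.0097, 0.2404]
orientation: [0.003, 0.655, 0.756, 0.002]
wrist_force: [0.7, 0.3, -0.8]
grip_width: 0.0
t 15.15 s 0.0689 n 0.0001 z 0.2338 az 98.25 tilt [-0.003  0.    -1.   ] f_s 0.05 f [-0.38 -0.   -0.11] g -0.0
```

View pics/w5.png

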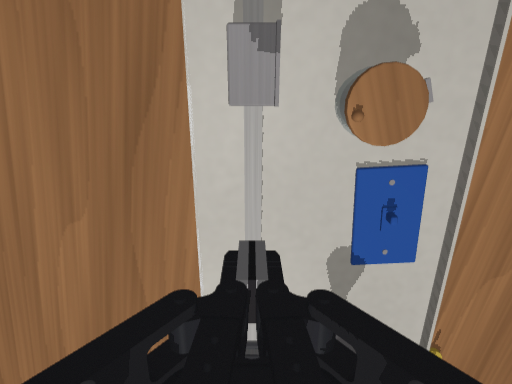

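View pics/ab5.png

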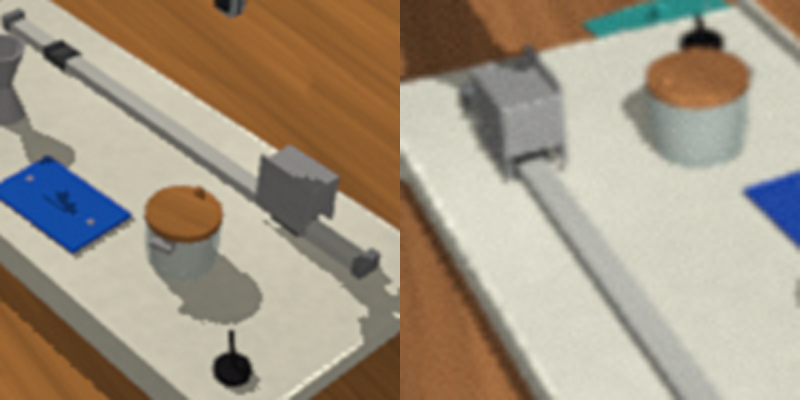

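The wrist view shows the stop alone at rows 22–105, columns 228–279, with the cellar and plate standing where they were. I'll compute its position and compare the loose things before and after.

Run:
```python
from h import *
import pickle
a,b,w=pickle.load(open("v5.pkl","rb"));a0,b0=pickle.load(open("v0.pkl","rb"))
g=w["image"].max(2).astype(int)
print(g[18:28,240].tolist(),g[100:110,240].tolist())
for v in(22.5,105):print(v,((onz(w,254,v,.122)[:2]-mid)@d).round(4))
# view-difference of loose items
dif=cv2.absdiff(a["image"],a0["image"]).max(2);m=(cv2.medianBlur(dif,3)>40).astype(np.uint8)
n,l,s,c=cv2.connectedComponentsWithStats(m);print([(c[i].round().tolist(),s[i].tolist()) for i in range(1,n) if s[i][4]>8])
cv2.imwrite("pics/a5z.png",cv2.resize(a["image"][165:245,290:370],(640,640),interpolation=2))
```

```text
[130, 130, 131, 130, 105, 103, 125, 132, 134, 133] [136, 135, 135, 136, 138, 139, 178, 187, 187, 187]
22.5 0.1988
105 0.1402
[([275.0, 6.0], [272, 0, 8, 13, 87]), ([297.0, 59.0], [269, 0, 52, 127, 4053]), ([402.0, 50.0], [370, 0, 79, 122, 5212]), ([489.0, 76.0], [448, 0, 64, 133, 4815]), ([448.0, 201.0], [321, 112, 191, 153, 4537]), ([262.0, 157.0], [246, 141, 37, 40, 704]), ([497.0, 175.0], [479, 164, 33, 22, 152]), ([267.0, 180.0], [251, 169, 31, 22, 161]), ([318.0, 192.0], [302, 178, 33, 30, 637]), ([315.0, 209.0], [310, 205, 10, 8, 23]), ([333.0, 215.0], [322, 207, 23, 17, 133]), ([344.0, 236.0], [310, 211, 60, 46, 514]), ([433.0, 333.0], [364, 276, 148, 108, 4888])]
```

View pics/a5z.png

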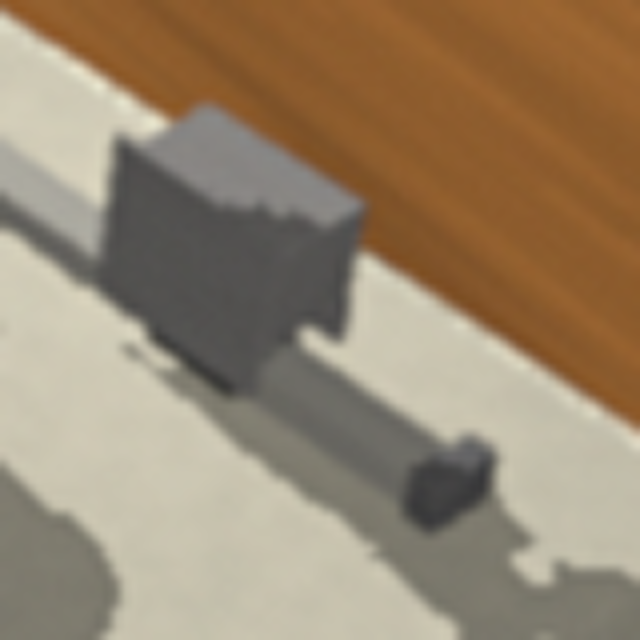

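All readings suggest the stop is seated, but towards the inner side: middle 0.1695–0.1705, catch origin 0.1707–0.1714. There's plenty of time, so I go back for a small centring nudge of about 1 mm with force watch.

```bash
python3 -m inch '{"offset":[[0,0.0005,0.03],[0,0,0.04],[0,0,0.04],[0,0,0.02],[0,0,0.008]],"roll":[0,0,0,0,0],"hand":[0,0,0,0,0]}' 
python3 -m inch '{"offset":[[0.005,0,0],[0.012,0,0],[0.012,0,0],[0.012,0,0],[0.008,0,0]],"roll":[0,0,0,0,0],"hand":[0,0,0,0,0]}' >/dev/null
python3 -c "from h import *;st()"
python3 -m inch '{"offset":[[0.002,0,0],[0.002,0,0],[0,0,0],[0,0,0],[0,0,0]],"roll":[0,0,0,0,0],"hand":[0,0,0,0,0]}' >/dev/null
python3 -c "from h import *;st()"
```

```text
t: 15.8
ee_pos: [0.4852, 0.0109, 0.0939]
orientation: [-0.003, 0.654, 0.756, -0.002]
wrist_force: [0.4, 0.2, -0.4]
grip_width: -0.0001
t 16.3 s 0.1192 n 0.002 z 0.0985 az 98.33 tilt [ 0.002  0.    -1.   ] f_s -0.65 f [ 0.16 -0.63 -0.7 ] g 0.0001
t 16.8 s 0.1214 n 0.0013 z 0.0972 az 98.21 tilt [-0. -0. -1.] f_s -0.0 f [-0.24 -0.04 -0.99] g 0.0003
```

```bash
python3 -m inch '{"offset":[[0.0015,0,0],[0.0015,0,0],[0.0015,0,0],[0.001,0,0],[0.001,0,0]],"roll":[0,0,0,0,0],"hand":[0,0,0,0,0]}' >/dev/null
python3 -c "from h import *;st()"
python3 -m inch '{"offset":[[0.0005,0,0],[0.0005,0,0],[0.0005,0,0],[0,0,0],[0,0,0]],"roll":[0,0,0,0,0],"hand":[0,0,0,0,0]}' >/dev/null
python3 -c "from h import *;st()"
```

```text
t 17.3 s 0.1284 n 0.0013 z 0.0973 az 98.26 tilt [-0.  0. -1.] f_s 0.17 f [0.04 0.17 0.01] g 0.0002
t 17.8 s 0.1296 n 0.0013 z 0.0973 az 98.24 tilt [ 0. -0. -1.] f_s -1.67 f [ 0.3  -1.64  1.33] g -0.0002
```

Plain sliding friction only (1.7 N), with the middle at about 0.1714. I take the hand away.

```bash
python3 -m inch '{"offset":[[-0.002,0,0],[-0.006,0,0],[-0.012,0,0],[-0.015,0,0],[-0.015,0,0]],"roll":[0,0,0,0,0],"hand":[0,0,0,0,0]}' >/dev/null
python3 -m inch '{"offset":[[-0.01,0,-0.01],[0,0,-0.03],[0,0,-0.04],[0,0,-0.04],[0,0,-0.015]],"roll":[0,0,0,0,0],"hand":[0,0,0,0,0]}' >/dev/null
python3 -m inch '{"offset":[[0,0,0],[0,0,0],[0,0,0],[0,0,0],[0,0,0]],"roll":[0,0,0,0,0],"hand":[0,0,0,0,0]}' >/dev/null
python3 - <<'E'
from h import *
from workcell import capture
import pickle
st();w=capture("wrist");a=capture("scene");b=capture("side")
cv2.imwrite("pics/w6.png",w["image"]);cv2.imwrite("pics/a6.png",a["image"])
g=w["image"].max(2).astype(int)
print(g[14:30,240].tolist(),g[96:112,240].tolist())
for v in(16,22.5,100,105):print(v,((onz(w,254,v,.122)[:2]-mid)@d).round(4))
E
```

```text
t 19.3 s 0.07 n 0.0006 z 0.2308 az 98.25 tilt [-0.003  0.    -1.   ] f_s 0.09 f [ 0.14  0.11 -0.03] g 0.0001
[130, 130, 130, 130, 130, 130, 130, 120, 101, 115, 133, 135, 135, 135, 135, 135] [134, 135, 134, 135, 135, 135, 135, 135, 136, 136, 177, 186, 186, 187, 187, 187]
16 0.2035
22.5 0.1993
100 0.1451
105 0.1413
```

View pics/w6.png

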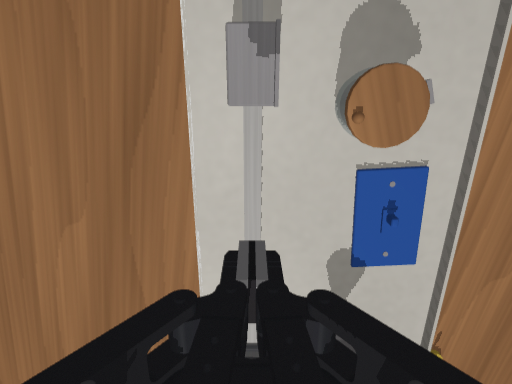

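View pics/a6.png

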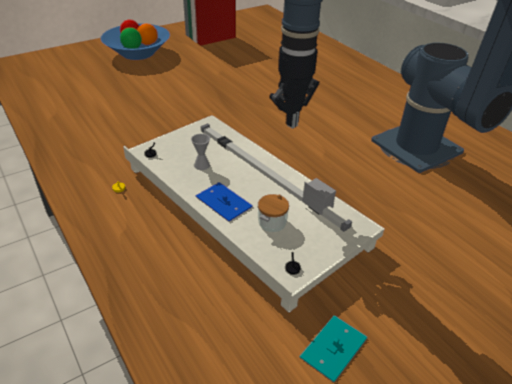

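The stop sits in the +y catch at scene pixel (319,193). By the wrist view its middle is at s≈0.170–0.171. The cellar (273,212), jigger (201,150), blue plate (224,200) and both hooks (150,153 and 293,267) are where they started, and the hand is clear.

```bash
python3 -c "
from workcell import sign_off
print(sign_off())"
```

```text
the job is handed in; nothing more can be done
None
```

I pushed the shelf stop with closed fingers towards the salt cellar's end (+y), into the catch there, then took the hand away and handed the job in at about 19.5 s.

- **Ridge:** the push force was about 1–2 N along the rail. It rose to about 10.5 N on the inner ridge, then fell to about zero as the roller dropped in. The outer ridge's higher force never appeared.
- **Second touch:** after backing off once, I judged the stop seated but towards the inner side of the play. I touched it again for a nudge of about 1 mm, felt only sliding friction (1.7 N), and withdrew.
- **Position:** at the last push the fingers put the stop's middle at s≈0.171, against a catch origin measured at 0.1707–0.1714. The final wrist view gave 0.170–0.171, within the ±2.5 mm play. The views agree to only about 1 mm, and the roller itself is hidden, so seating rests on force and position.
- **Other things:** the salt cellar, jigger, switch plate and both hooks look unmoved in the final scene picture. The wrist force was near zero at the last reading, with the hand clear.

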